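# Sort the finished sub-assemblies of two model kits and put the paint away

## Robot

A 6-joint arm with a two-finger parallel gripper is mounted at the origin on the work surface. World frame = base frame: x ahead of the robot, y to its left, z up, the work surface at z = 0. Lengths are in m, angles in degrees, forces in N, time in s.
With the tool pointing down it reaches from about 0.35 to 0.875 m from the base axis. Payload 4.2 kg.
Tool frame: the origin (TCP) lies between the finger pads; the fingertips stand 14 mm ahead of it and the grasp point (between the pads) lies 5 mm behind it (r.tcp_to_tips is the distance from the TCP to the fingertips, in m); y points along the fingers, x is the direction in which the jaws open and shut, and the axes are right-handed (so a half turn about y gives the same grasp; the last joint's range is limited). The gripper opens to 87 mm and grips with 3 to 60 N. Pads are 19 mm wide; open, the fingers measure 117 mm over their backs; the gripper's body (75 mm by 190 mm) begins 51 mm behind the grasp point.
Start: joints at [81.337, 22.042, 0.453, 0, -68.411, -14.817], TCP at [0.249, 0.573, 0.237] pointing down, gripper open.
Joint ranges: [-179.83, 179.83], [-69.29, 118.12], [-61.27, 80.66], [-181.25, 117.63], [-171.15, -9.14], [-177.46, 177.46]. Speed limits (degrees/s): [159.86, 159.86, 180, 180, 180, 180].

## Interface

Orientations are given as a 3x3 rotation matrix whose columns are the frame's x, y, z axes.
In Python, from station import sense, optics, ticket, r gives the robot as it stands.
- The arm moves only by the tool carry_out, never from a script. Its argument "steps" is a list that holds one entry, the list of rows, each a list of 6 numbers: the shift along the world's x, y, z in cm, then the turn, a rotation vector about the world's x, y, z in rad. A call has 1 to 20 rows; each row is the pose to reach, as a shift and turn from the pose commanded when the call began; what a row does not reach only later rows make up. A row lasts 1/8 s, in which the tool goes at most 62.5 mm and 10.7 degrees, less where a joint would pass 70% of its speed; a pose out of reach is approached as far as the arm can. A call with a gripper value outside its range is refused whole. "fingers" is the closure in counts, from 0 (fully open) to 255 (shut), set as the call begins (left out, the last holds). The fingers move at their own pace and stop on an object; the grip force is fixed at half the most. Time passes only in rows, so rows that repeat a pose let the fingers close. It gives the time, the measured TCP pose, the force and the opening at its end, in the units of the state.
- sense(): the state, without advancing time (a new reading comes with each control period).
- optics.capture(name): name is "scene" or "top"; returns a dict with "image" (384x512x3 uint8, red, green, blue), "fov_y" (degrees; the focal length in pixels is half the picture's height over the tangent of half this angle, whatever the lens; pixels are square), "cx", "cy" (the principal point, pixels), "rvec" (rotation vector, rad) and "tvec" (3), from world to camera coordinates, as OpenCV has them. Camera axes: x right, y down, z forward; pixel columns grow to the right and rows downward; lengths in m; the calibration is good to about 2 mm. A picture is of the moment at which its call begins. There is no depth.
- ticket.finish_job(): hands the job in, once; it reports no verdict.
The state is a dict: "time_s": time; "joints": joint angles; "joint_velocities": joint speeds; "effort": joint torques, N m; "tcp_pos": TCP position; "ee_rot": TCP orientation; "wrist_force": force on the tool from outside, world axes, zero at the start; "moment": the same for the moment, N m; "gripper_width": opening from 0.0 (shut) to 1.0 (fully open).
Only numpy, scipy, OpenCV 4.12 (cv2) and the standard library are available. Lean on these libraries where they do the work, as an engineer would, in place of code of your own. Each camera call takes 0.05 s, during which the arm holds its last target.

## Task

Two model kits got mixed up on the table: put the two light-grey jet parts (nose section and exhaust nozzle) into the empty compartment of the box with the grey runners, the two olive armoured-car parts (hull and turret) into the empty compartment of the box with the olive runners, and stand the red paint bottle in the free cell of the wooden paint tray. Set every part down gently, right way up as it stands now, flat on the bottom of its compartment and not on another part. Do not knock over the brown cement jar or the thinner bottle standing among them.

Things in the scene. Friction and masses are not known exactly. Their poses are not given: they have to be found in the camera images.
- nose_c (a point): light-grey forward fuselage of a model jet with a dark canopy, 100 mm long (x, the pointed nose to +x) x 30 mm wide (y) x 30 mm high, flat belly down; the flat parallel sides run from 50 mm behind this point to 10 mm ahead of it, 24 mm high. This point is its centre, 15 mm above its underside; z up
- nozzle_c (a point): light-grey jet exhaust nozzle, a round part 32 mm in diameter and 32 mm high that narrows above 20 mm to 25 mm, dark hole on top, standing on its wide end. This point is its centre, 16 mm above its underside; z up
- hull_c (a point): olive armoured-car hull on four black wheels, 92 mm long (x, bonnet to +x) x 44 mm wide over the wheels (y) x 36 mm high; between the wheels (within 15 mm of the middle) its flat sides are 36 mm apart, from 7 to 24 mm above its underside. This point is its centre, 18 mm above its underside; z up
- turret_c (a point): olive round turret, 36 mm in diameter and 20 mm high with a 4 mm hatch on top (24 mm in all), a black gun barrel reaching 31 mm from the axis towards +x. This point is on its axis, 12 mm above its underside; z up
- paint_c (a point): red dropper bottle of paint with a white cap, upright, body 28 mm in diameter and 56 mm high, cap 18 mm in diameter, 84 mm high in all. This point is on its axis, half-way up, 42 mm above its underside; z up
- jetbox_bay (a point): open cardboard kit-box bottom with blue outer sides, 236 (x) x 182 (y) mm, walls 3 mm thick and 42 mm high, fixed to the table. A card partition 34 mm high divides it: the rear (+x) part is filled with light-grey plastic runners, the front (-x, nearer the robot) compartment is empty, 128 mm (x) x 176 mm (y) inside. This point is the centre of the empty compartment's floor, 3 mm above the table; x points to the runners, y along the partition, z up
- carbox_bay (a point): open cardboard kit-box bottom with brown-red outer sides, 236 (x) x 182 (y) mm, walls 3 mm thick and 42 mm high, fixed to the table. A card partition 34 mm high divides it: the rear (+x) part is filled with olive-green plastic runners, the front (-x, nearer the robot) compartment is empty, 128 mm (x) x 176 mm (y) inside. This point is the centre of the empty compartment's floor, 3 mm above the table; x points to the runners, y along the partition, z up
- rack_gap (a point): wooden paint tray, 191 mm (y) x 50 mm (x), 20 mm high, fixed to the table: a row along y of four cells 44 x 44 mm, three of them holding fixed bottles (blue, yellow, green with black caps, their tops 88 mm above the table), one free. This point is the centre of the free cell's floor, 4 mm above the table; y runs along the row (taken cells at both sides, 47 mm apart centre to centre), x across it with nothing standing beside, z up
- cement_c (a point): brown glass jar of cement with paper label and black cap, loose, 36 mm in diameter, 54 mm high; leave it standing. This point is its centre, 27 mm above its underside
- thinner_c (a point): pale bottle with a blue cap, loose, 40 mm in diameter, 70 mm high; leave it standing. This point is its centre, 35 mm above its underside

How it is judged (in metres and radians):
At the end, for the whole second after the job is handed in: Grey nose and nozzle in the empty compartment of the grey-runner box, olive hull and turret in that of the olive-runner box, each flat on its floor (height within 6 mm); red bottle on the free cell's floor within 14 mm of its centre; all right way up within 0.15 rad, at rest (under 0.02 m/s) (x of nose_c in the frame of jetbox_bay between -0.06 and 0.06 m and y of nose_c in the frame of jetbox_bay between -0.085 and 0.085 m and z of nose_c in the frame of jetbox_bay between 0.009 and 0.021 m and angle between each of nose_c, nozzle_c, hull_c, turret_c, paint_c's own z axis and vertical below 0.15 rad and linear speed of each of nose, nozzle, hull, turret, paint below 0.02 m/s and x of nozzle_c in the frame of jetbox_bay between -0.06 and 0.06 m and y of nozzle_c in the frame of jetbox_bay between -0.085 and 0.085 m and z of nozzle_c in the frame of jetbox_bay between 0.01 and 0.022 m and x of hull_c in the frame of carbox_bay between -0.06 and 0.06 m and y of hull_c in the frame of carbox_bay between -0.085 and 0.085 m and z of hull_c in the frame of carbox_bay between 0.012 and 0.024 m and x of turret_c in the frame of carbox_bay between -0.06 and 0.06 m and y of turret_c in the frame of carbox_bay between -0.085 and 0.085 m and z of turret_c in the frame of carbox_bay between 0.006 and 0.018 m and x of paint_c in the frame of rack_gap between -0.014 and 0.014 m and y of paint_c in the frame of rack_gap between -0.014 and 0.014 m and z of paint_c in the frame of rack_gap between 0.036 and 0.048 m); the robot touches nothing.
It fails at once if the brown cement jar or the thinner bottle is knocked over (angle between any of cement_c, thinner_c's own z axis and vertical above 0.6 rad).
It fails at once if one of the five things is dropped or thrown (faster than 0.7 m/s while no finger touches it: a fall of about 25 mm) ((linear speed of nose above 0.7 m/s and contact force between the fingers and nose below 0.01 N) or (linear speed of nozzle above 0.7 m/s and contact force between the fingers and nozzle below 0.01 N) or (linear speed of hull above 0.7 m/s and contact force between the fingers and hull below 0.01 N) or (linear speed of turret above 0.7 m/s and contact force between the fingers and turret below 0.01 N) or (linear speed of paint above 0.7 m/s and contact force between the fingers and paint below 0.01 N)).
It also fails if it takes over 120 s, if anything falls off the work surface, if the arm or the gripper's body presses on something with over 40 N, if the wrist force passes 120 N, or if a joint passes its speed limit or range.

## Working session

There is one attempt and no reset: what is moved stays moved. The work goes in short steps, Python scripts to look and compute and a tool call to move; the robot and the scene stay as the last step left them, time stands still between calls to the robot, and variables do not carry over. Pictures are saved under pics/ and viewed, and the job is handed in when it is done.

Besides the shell and the picture viewer there is one more tool, called after ">>>" by a JSON object that holds its "op" and its "data". carry_out: Moves the arm, as the interface text tells. Its arguments: {"type":"object","properties":{"steps":{"type":"array","items":{"type":"array","items":{"type":"array","items":{"type":"number"}}}},"fingers":{"type":"number"}},"required":["steps"]}

```bash
mkdir -p pics; ls; python3 - <<'E'
from station import sense, optics, ticket, r
import cv2,numpy as np
for n in("scene","top"):
    c=optics.capture(n); cv2.imwrite(f"pics/{n}0.png",c["image"][:,:,::-1]); np.save(n+"0.npy",c,allow_pickle=True)
    print(n,c["fov_y"],c["cx"],c["cy"],c["rvec"],c["tvec"])
s=sense(); print(s["time_s"],s["tcp_pos"],s["ee_rot"],s["gripper_width"],r.tcp_to_tips)
E
```

```text
pics
scene 44.4797140813194 250.3234500962777 190.01511662276127 [ 1.35138074  2.21621207 -0.93393458] [ 0.265271   -0.3037594   1.41954367]
top 57.58417148810163 250.71140587379904 194.7683348038069 [ 2.18102322 -2.14481093  0.11758294] [-0.01965589  0.51968758  0.78501682]
0.1 [0.24878801 0.57279886 0.23556717] [[-3.98523899e-01 -6.76535171e-04  9.17157698e-01]
 [-9.17155830e-01 -1.85493597e-03 -3.98524456e-01]
 [ 1.97088462e-03 -9.99998051e-01  1.18748140e-04]] 1.0028066789306869 0.014
```

View images.

View pics/scene0.png

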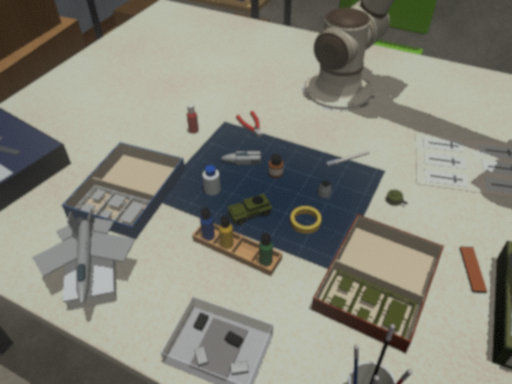

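View pics/top0.png

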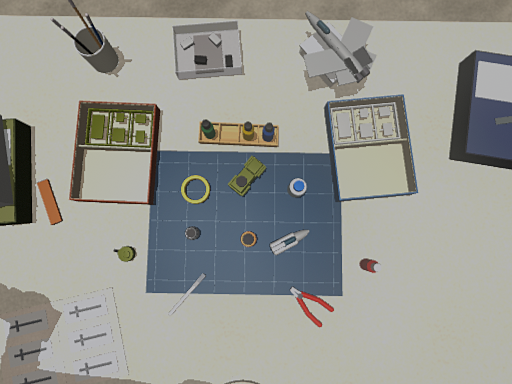

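```bash
cat > h.py <<'E'
import cv2,numpy as np
def load(n): return np.load(n+".npy",allow_pickle=True).item()
def K(c):
    f=c["image"].shape[0]/2/np.tan(np.radians(c["fov_y"])/2); return np.array([[f,0,c["cx"]],[0,f,c["cy"]],[0,0,1.]])
def ray(c,u,v):
    R=cv2.Rodrigues(np.array(c["rvec"],float))[0]; t=np.array(c["tvec"],float)
    return -R.T@t, R.T@(np.linalg.inv(K(c))@np.array([u,v,1.]))
def plane(c,u,v,z):
    o,d=ray(c,u,v); return o+d*(z-o[2])/d[2]
def proj(c,p): return cv2.projectPoints(np.array(p,float).reshape(-1,3),np.array(c["rvec"],float),np.array(c["tvec"],float),K(c),None)[0][:,0]
def tri(c1,p1,c2,p2):
    o1,d1=ray(c1,*p1);o2,d2=ray(c2,*p2);A=np.c_[d1,-d2];s=np.linalg.lstsq(A,o2-o1,rcond=None)[0]
    a,b=o1+s[0]*d1,o2+s[1]*d2; return (a+b)/2,np.linalg.norm(a-b)
def crop(c,x0,y0,w,h,k,fn):
    im=cv2.resize(c["image"][y0:y0+h,x0:x0+w,::-1],None,fx=k,fy=k,interpolation=cv2.INTER_CUBIC)
    for i in range(0,w,10): cv2.putText(im,str(x0+i),(i*k,8),0,.3,(255,0,255)); cv2.line(im,(i*k,8),(i*k,12),(255,0,255))
    for i in range(0,h,10): cv2.putText(im,str(y0+i),(0,i*k),0,.3,(255,0,255))
    cv2.imwrite(fn,im)
E
python3 - <<'E'
from h import *
c=load("top0"); s=load("scene0")
print(ray(c,0,0)[0],ray(s,0,0)[0])
crop(c,100,150,160,120,5,"pics/a.png");crop(c,225,150,160,120,5,"pics/b.png")
E
```

```text
[ 0.42966671 -0.0137881   0.8378003 ] [1.19528988 0.34571555 0.79341387]
```

View pics/a.png

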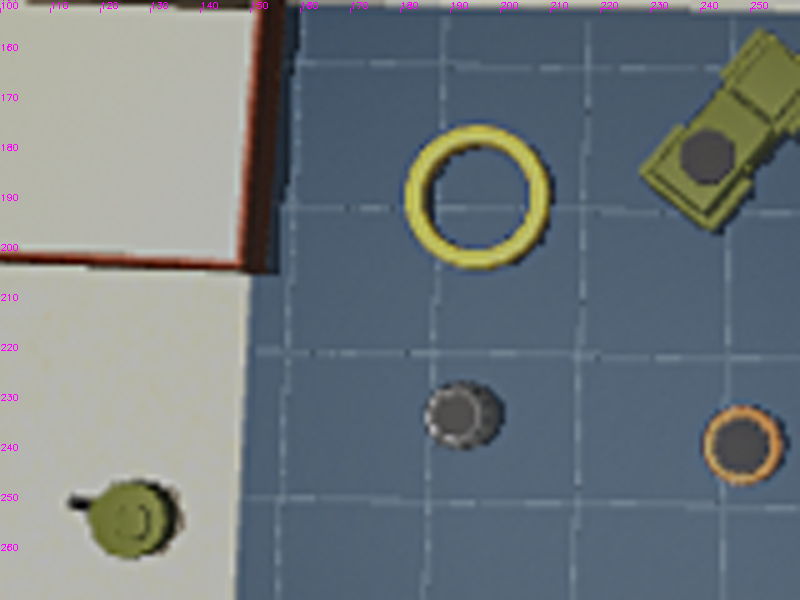

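View pics/b.png

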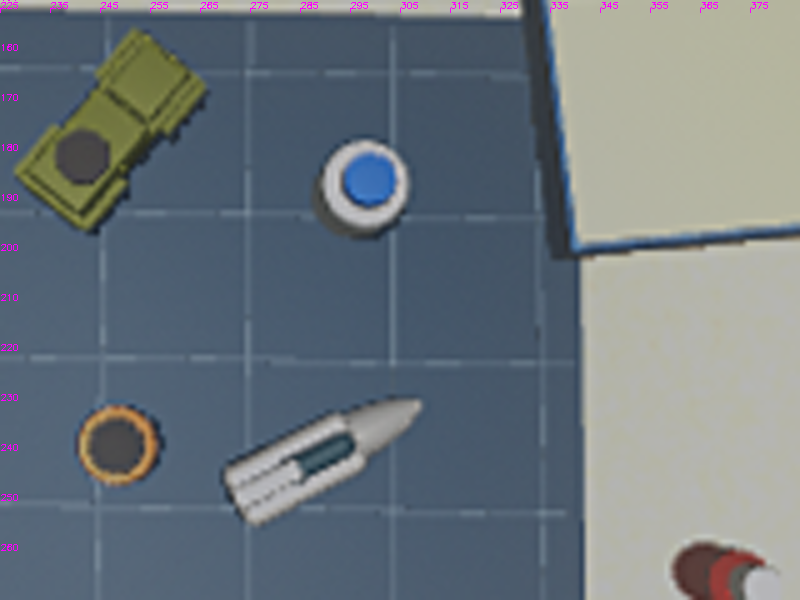

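```bash
python3 - <<'E'
from h import *
c=load("top0"); s=load("scene0")
crop(c,60,90,130,120,6,"pics/c.png");crop(c,310,85,115,125,6,"pics/d.png");crop(c,190,110,100,45,8,"pics/e.png")
crop(s,175,95,160,120,5,"pics/f.png")
E
```

```text
(no output)
```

View pics/c.png

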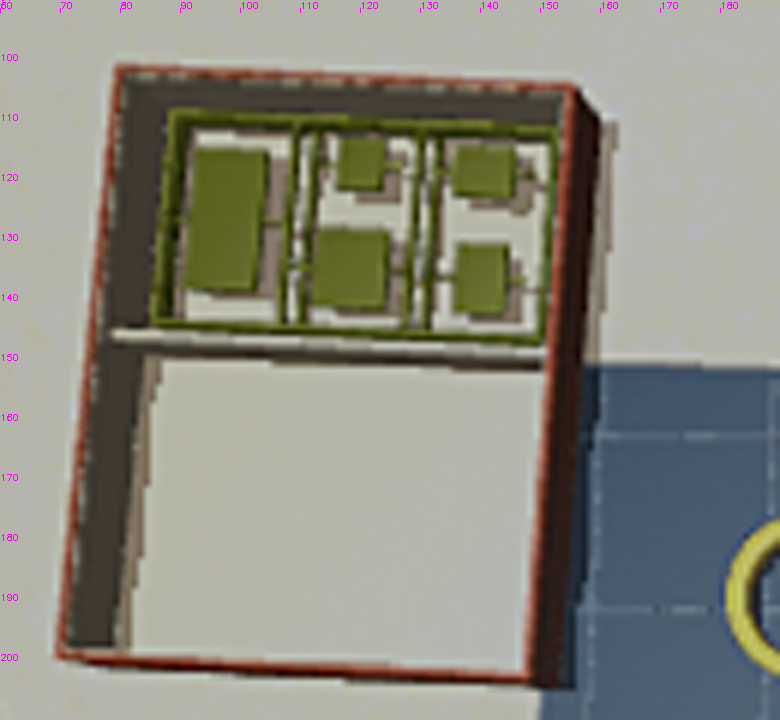

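View pics/d.png

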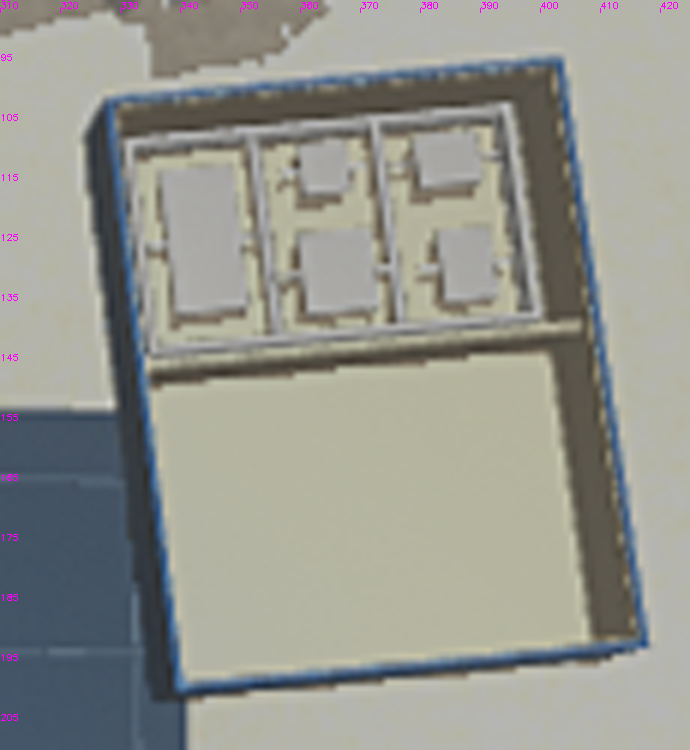

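View pics/e.png

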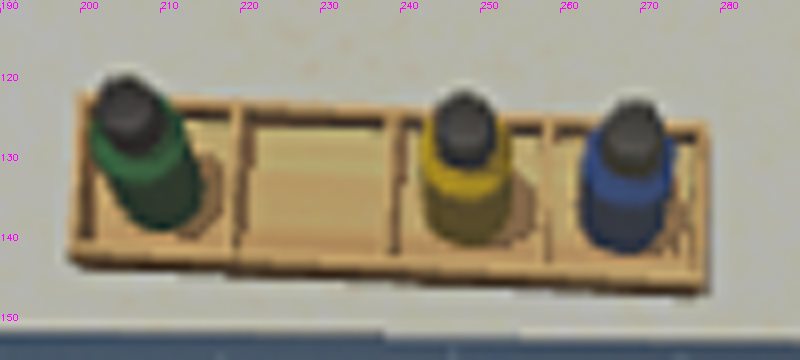

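View pics/f.png

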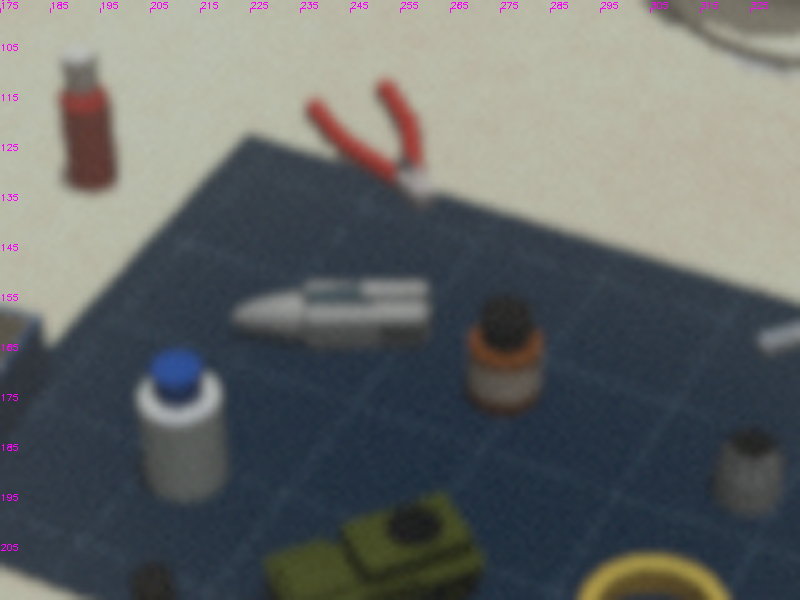

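```bash
cat > m.py <<'E'
from h import *
c=load("top0"); s=load("scene0")
def o(x,y,x0,y0,k): return (x+.5)/k-.5+x0,(y+.5)/k-.5+y0
np.set_printoptions(precision=4,suppress=True)
for nm,pts,x0,y0 in (("car",[(118,68),(573,86),(530,680),(60,655)],60,90),("jet",[(110,102),(560,60),(646,645),(180,692)],310,85)):
    P=np.array([plane(c,*o(a,b,x0,y0,6),.042) for a,b in pts])[:,:2]
    print(nm,P.tolist(), [np.linalg.norm(P[i]-P[(i+1)%4]) for i in range(4)])
    ctr=P.mean(0); ex=(P[0]+P[1]-P[2]-P[3]); ex/=np.linalg.norm(ex); 
    near=ctr-ex*.118; bay=near+ex*(.003+.064); print(" bay",bay,"yaw",np.degrees(np.arctan2(ex[1],ex[0])))
    R=np.array([ex,[-ex[1],ex[0]]])
    print("scene rim", proj(s,[[*(ctr+np.array([a,b])@R),.042] for a,b in((.118,.091),(.118,-.091),(-.118,-.091),(-.118,.091))]).tolist())
P=np.array([plane(c,*o(a,b,190,110,8),.02) for a,b in[(80,95),(708,124),(706,285),(70,258),(238,190),(394,190)]])[:,:2];print("tray",P)
# round parts
g=cv2.cvtColor(c["image"],cv2.COLOR_RGB2HSV)
def comp(m,x0,y0,x1,y1):
    mm=np.zeros(m.shape,np.uint8); mm[y0:y1,x0:x1]=m[y0:y1,x0:x1]
    n,l,st,ce=cv2.connectedComponentsWithStats(mm); i=1+np.argmax(st[1:,4]); return (l==i),st[i],ce[i]
im=c["image"].astype(int)
m,st,ce=comp(((g[...,0]>22)&(g[...,0]<45)&(g[...,1]>110)).astype(np.uint8),110,240,140,270); print("turret",st,ce,plane(c,*ce,.020))
m,st,ce=comp(((g[...,1]<60)&(g[...,2]<110)).astype(np.uint8),184,225,202,242); print("nozzle hole",st,ce,plane(c,*ce,.032))
m,st,ce=comp((g[...,1]<70).astype(np.uint8),182,222,204,244); print("nozzle all",st,ce,plane(c,*ce,.02))
m,st,ce=comp(((g[...,0]>22)&(g[...,0]<45)&(g[...,1]>80)|((g[...,1]<70)&(g[...,2]<110))).astype(np.uint8),222,150,272,202)
r=cv2.minAreaRect(np.argwhere(m)[:,::-1].astype(np.float32)); print("hull",st,r); 
for q in cv2.boxPoints(r): print(plane(c,*q,.026))
print(" c",plane(c,*r[0],.026))
m,st,ce=comp((g[...,1]<75).astype(np.uint8),266,224,314,260)
r=cv2.minAreaRect(np.argwhere(m)[:,::-1].astype(np.float32)); print("nose",st,r)
for q in cv2.boxPoints(r): print(plane(c,*q,.018))
print(" c",plane(c,*r[0],.018))
print("cement",plane(c,*o(117,445,225,150,5),.054),"thinner",plane(c,*o(369,180,225,150,5),.07))
print("paint cap",plane(c,*o(765,584,225,150,5),.084),"paint base",plane(c,*o(700,571,225,150,5),.0))
E
python3 m.py
```

```text
car [[0.7350243366902384, 0.39818634908493983], [0.730585118811721, 0.21844468243526022], [0.49581795357247843, 0.22376282849244158], [0.5023953649717119, 0.40376465103977444]] [np.float64(0.17979647767789417), np.float64(0.2348273931038611), np.float64(0.1801219544116604), np.float64(0.23269584425923534)]
 bay [0.565  0.3122] yaw -1.335499727519262
scene rim [[412.6057959002321, 342.0294599683008], [313.78357723749434, 297.7921960475278], [358.1344695762315, 213.568961339819], [444.8545126003763, 245.2370239687868]]
jet [[0.7429105191078419, -0.1895672674121294], [0.7629653667485325, -0.3670674677840978], [0.531030369328414, -0.39258354135641593], [0.5100196339729945, -0.2144484733586634]] [np.float64(0.17862955535403502), np.float64(0.233334337461974), np.float64(0.1793698788836615), np.float64(0.2342162222994951)]
 bay [ 0.586  -0.2964] yaw 6.18794260282691
scene rim [[133.11483186606426, 226.69592983833223], [62.42548405325303, 204.73587826235052], [120.6169963723487, 141.46915489637018], [184.3216080178926, 157.74240646161283]]
tray [[ 0.6969  0.1155]
 [ 0.691  -0.074 ]
 [ 0.641
[... 251 characters left out ...]
[191.3352 232.7473] [0.4297 0.1258 0.02  ]
hull [227 155  40  42 734] ((246.63125610351562, 175.53160095214844), (20.49156951904297, 39.45331573486328), 40.10091018676758)
[0.5447 0.0473 0.026 ]
[ 0.6178 -0.0112  0.026 ]
[ 0.5867 -0.0487  0.026 ]
[0.5142 0.0099 0.026 ]
 c [ 0.5656 -0.0006  0.026 ]
nose [266 229  45  31 519] ((287.66802978515625, 244.6968994140625), (29.969057083129883, 43.95461654663086), 87.39744567871094)
[ 0.4373 -0.0458  0.018 ]
[ 0.4436 -0.1482  0.018 ]
[ 0.3747 -0.1513  0.018 ]
[ 0.3685 -0.0498  0.018 ]
 c [ 0.4059 -0.0987  0.018 ]
cement [ 0.4189 -0.0067  0.054 ] thinner [ 0.5376 -0.1165  0.07  ]
paint cap [ 0.3654 -0.2828  0.084 ] paint base [ 0.3638 -0.2823  0.    ]
```

```bash
python3 - <<'E'
from h import *
c=load("top0"); s=load("scene0")
crop(c,345,245,50,40,14,"pics/g.png")
crop(s,180,190,110,85,7,"pics/i.png")
crop(s,375,180,40,35,14,"pics/j.png")
E
```

```text
(no output)
```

View pics/g.png

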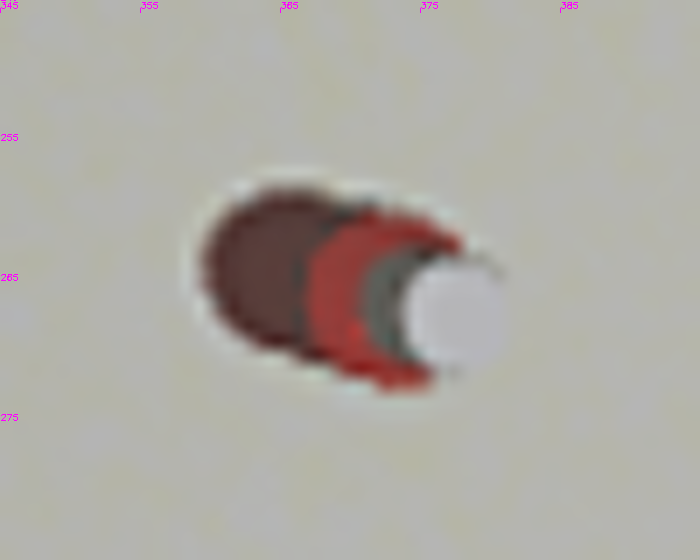

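View pics/i.png

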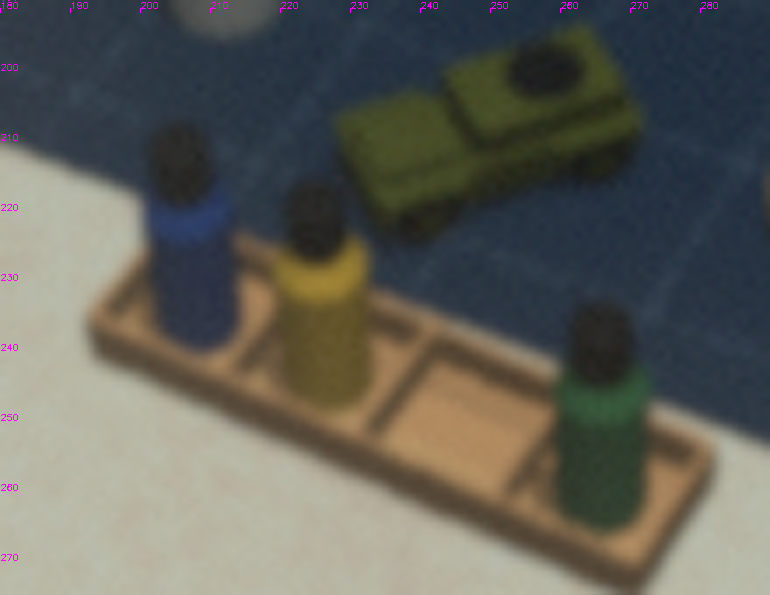

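```bash
python3 - <<'E'
from h import *
c=load("top0"); s=load("scene0")
def o(x,y,x0,y0,k): return (x+.5)/k-.5+x0,(y+.5)/k-.5+y0
np.set_printoptions(precision=4,suppress=True)
t=plane(c,*o(239,498,225,150,5),.015);n=plane(c,*o(421,402,225,150,5),.012);d=(n-t)[:2];print("nose tail",t,n,np.linalg.norm(d),np.degrees(np.arctan2(d[1],d[0])),(t+n)/2)
print("paint",plane(c,*o(284,268,345,245,14),0),plane(c,*o(463,315,345,245,14),.084))
print("nozzle",plane(c,*o(459,415,100,150,5),.032))
b=plane(c,*o(72,502,100,150,5),.012);print("turret barrel tip",b, "body",plane(c,*o(131,518,100,150,5),.02))
print("tri noz",tri(c,o(459,415,100,150,5),s,o(752,442,175,95,5)))
print("tri paint cap",tri(c,o(463,315,345,245,14),s,o(80,57,175,95,5)))
print("hull ring tri",tri(c,o(83,156,225,150,5),s,o(545,72,180,190,7)))
E
```

```text
nose tail [ 0.3948 -0.0636  0.015 ] [ 0.4408 -0.1489  0.012 ] 0.09690160720864163 -61.68154142452634 [ 0.4178 -0.1062  0.0135]
paint [ 0.3641 -0.2828  0.    ] [ 0.3641 -0.2828  0.084 ]
nozzle [0.43   0.1236 0.032 ]
turret barrel tip [0.3866 0.3066 0.012 ] body [0.3801 0.2757 0.02  ]
tri noz (array([0.4302, 0.123 , 0.0331]), np.float64(0.0009265443376578846))
tri paint cap (array([ 0.3638, -0.2841,  0.0807]), np.float64(0.00010749506291855796))
hull ring tri (array([0.5518, 0.0104, 0.0372]), np.float64(0.0026489092643950133))
```

>>> {"op": "carry_out", "data": {"steps": [[[13.0, -29.7, -13.6, 0, 0, -1.33], [13.0, -29.7, -13.6, 0, 0, -1.33], [13.0, -29.7, -13.6, 0, 0, -1.33], [13.0, -29.7, -13.6, 0, 0, -1.33], [13.0, -29.7, -13.6, 0, 0, -1.33], [13.0, -29.7, -13.6, 0, 0, -1.33], [13.0, -29.7, -13.6, 0, 0, -1.33], [13.0, -29.7, -13.6, 0, 0, -1.33], [13.0, -29.7, -13.6, 0, 0, -1.33], [13.0, -29.7, -13.6, 0, 0, -1.33], [13.0, -29.7, -13.6, 0, 0, -1.33], [13.0, -29.7, -13.6, 0, 0, -1.33]]], "fingers": 0}}

```text
time_s: 1.6
tcp_pos: [0.3789, 0.2764, 0.1006]
ee_rot: [[-0.986, 0.0, -0.167], [0.167, 0.0, -0.986], [-0.0, -1.0, -0.0]]
wrist_force: [1.2, 0.1, 0.0]
gripper_width: 1.002
```

>>> {"op": "carry_out", "data": {"steps": [[[0.1, 0, -4, 0, 0, 0], [0.1, 0, -7, 0, 0, 0], [0.1, 0, -8.4, 0, 0, 0], [0.1, 0, -8.4, 0, 0, 0], [0.1, 0, -8.4, 0, 0, 0]]]}}

```text
time_s: 2.22
tcp_pos: [0.3804, 0.2768, 0.0172]
ee_rot: [[-0.986, 0.001, -0.168], [0.168, 0.001, -0.986], [-0.001, -1.0, -0.001]]
wrist_force: [0.2, 0.1, 0.9]
gripper_width: 0.998
```

>>> {"op": "carry_out", "data": {"steps": [[[0, 0, 0, 0, 0, 0], [0, 0, 0, 0, 0, 0], [0, 0, 0, 0, 0, 0], [0, 0, 0, 0, 0, 0], [0, 0, 0, 0, 0, 0], [0, 0, 0, 0, 0, 0], [0, 0, 0, 0, 0, 0], [0, 0, 0, 0, 0, 0]]], "fingers": 255}}

```text
time_s: 3.22
tcp_pos: [0.38, 0.2762, 0.0165]
ee_rot: [[-0.986, -0.0, -0.168], [0.168, -0.0, -0.986], [0.0, -1.0, 0.0]]
wrist_force: [-0.9, 0.5, -0.3]
gripper_width: 0.405
```

>>> {"op": "carry_out", "data": {"steps": [[[0, 0, 2, 0, 0, 0], [0, 0, 5, 0, 0, 0], [0, 0, 9, 0, 0, 0], [3, 1.4, 11, 0, 0, 0.03], [8, 3.6, 11, 0, 0, 0.07], [13, 5.9, 11, 0, 0, 0.11], [17, 7.7, 11, 0, 0, 0.14], [18.6, 8.4, 11, 0, 0, 0.145], [18.6, 8.4, 11, 0, 0, 0.145], [18.6, 8.4, 8, 0, 0, 0.145], [18.6, 8.4, 5, 0, 0, 0.145], [18.6, 8.4, 2.5, 0, 0, 0.145], [18.6, 8.4, 1.2, 0, 0, 0.145], [18.6, 8.4, 0.7, 0, 0, 0.145], [18.6, 8.4, 0.4, 0, 0, 0.145], [18.6, 8.4, 0.4, 0, 0, 0.145], [18.6, 8.4, 0.4, 0, 0, 0.145]]]}}

```text
time_s: 5.35
tcp_pos: [0.5663, 0.3605, 0.0213]
ee_rot: [[-1.0, 0.001, -0.024], [0.024, 0.001, -1.0], [-0.001, -1.0, -0.001]]
wrist_force: [-0.6, -1.5, -0.5]
gripper_width: 0.405
```

>>> {"op": "carry_out", "data": {"steps": [[[0, 0, -0.05, 0, 0, 0], [0, 0, -0.05, 0, 0, 0], [0, 0, -0.05, 0, 0, 0], [0, 0, -0.05, 0, 0, 0], [0, 0, -0.05, 0, 0, 0], [0, 0, 1, 0, 0, 0], [0, 0, 3, 0, 0, 0], [0, 0, 6, 0, 0, 0], [0, 0, 10, 0, 0, 0], [0, 0, 12, 0, 0, 0], [0, 0, 12, 0, 0, 0]]], "fingers": 90}}

```text
time_s: 6.72
tcp_pos: [0.5669, 0.3611, 0.1435]
ee_rot: [[-1.0, 0.004, -0.024], [0.024, 0.004, -1.0], [-0.004, -1.0, -0.004]]
wrist_force: [0.7, 0.3, -0.6]
gripper_width: 0.65
```

>>> {"op": "carry_out", "data": {"steps": [[[0, -5, 0, 0, 0, 0.12], [0, -10, 0, 0, 0, 0.28], [0, -15, 0, 0, 0, 0.44], [0, -20, 0, 0, 0, 0.6], [0, -25, 0, 0, 0, 0.74], [0, -30, 0, 0, 0, 0.85], [0, -34, 0, 0, 0, 0.92], [0, -36.1, 0, 0, 0, 0.92], [0, -36.1, -1, 0, 0, 0.92], [0, -36.1, -4, 0, 0, 0.92], [0, -36.1, -4, 0, 0, 0.92], [0, -36.1, -4, 0, 0, 0.92]]], "fingers": 0}}

```text
time_s: 8.22
tcp_pos: [0.5665, 0.0001, 0.1008]
ee_rot: [[-0.624, 0.0, 0.782], [-0.782, -0.0, -0.624], [-0.0, -1.0, 0.001]]
wrist_force: [0.1, -0.0, 0.5]
gripper_width: 0.997
```

```bash
cat > snap.py <<'E'
import sys
from station import optics,sense
from h import *
t=sys.argv[1]
for n in("top","scene"):
    c=optics.capture(n); np.save(n+t+".npy",c,allow_pickle=True); cv2.imwrite(f"pics/{n}{t}.png",c["image"][:,:,::-1])
a=np.vstack([cv2.imread(f"pics/{n}{t}.png") for n in("top","scene")]); cv2.imwrite(f"pics/both{t}.png",cv2.resize(a,(400,600)))
E
python3 snap.py 1; python3 - <<'E'
from h import *
c=load("top1"); crop(c,60,90,130,120,4,"pics/k1.png"); crop(c,205,130,90,80,6,"pics/k2.png");a=cv2.imread("pics/k1.png");b=cv2.imread("pics/k2.png")
E
```

```text
(no output)
```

View pics/k1.png

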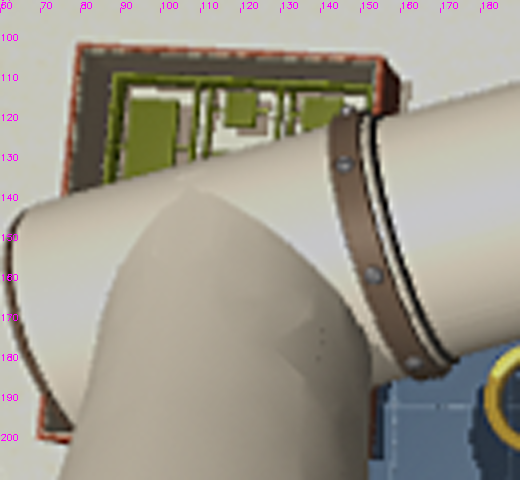

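View pics/k2.png

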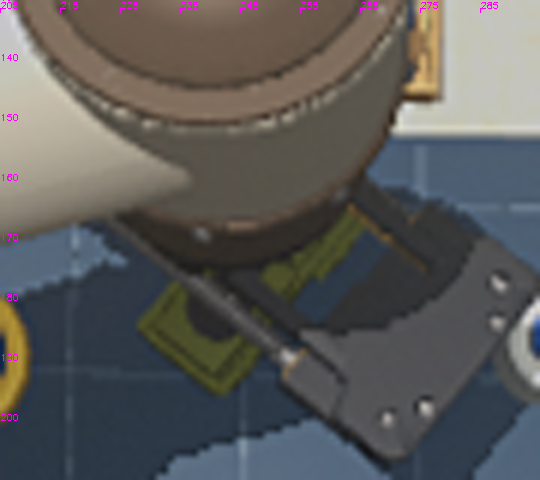

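>>> {"op": "carry_out", "data": {"steps": [[[-0.05, 0, -2, 0, 0, 0], [-0.05, 0, -4, 0, 0, 0], [-0.05, 0, -6, 0, 0, 0], [-0.05, 0, -7.4, 0, 0, 0], [-0.05, 0, -7.9, 0, 0, 0], [-0.05, 0, -7.9, 0, 0, 0], [-0.05, 0, -7.9, 0, 0, 0]]]}}

```text
time_s: 9.2
tcp_pos: [0.5661, -0.0006, 0.0223]
ee_rot: [[-0.625, 0.002, 0.781], [-0.781, 0.0, -0.625], [-0.001, -1.0, 0.001]]
wrist_force: [-0.3, -0.4, -0.4]
gripper_width: 1.002
```

>>> {"op": "carry_out", "data": {"steps": [[[0, 0, 0, 0, 0, 0], [0, 0, 0, 0, 0, 0], [0, 0, 0, 0, 0, 0], [0, 0, 0, 0, 0, 0], [0, 0, 0, 0, 0, 0], [0, 0, 0, 0, 0, 0], [0, 0, 0, 0, 0, 0], [0, 0, 0, 0, 0, 0]]], "fingers": 255}}

```text
time_s: 10.2
tcp_pos: [0.5655, -0.0008, 0.0215]
ee_rot: [[-0.625, -0.0, 0.781], [-0.781, -0.0, -0.625], [0.0, -1.0, -0.0]]
wrist_force: [-0.6, 0.0, 0.5]
gripper_width: 0.412
```

>>> {"op": "carry_out", "data": {"steps": [[[0, 0, 1.5, 0, 0, 0], [0, 0, 4, 0, 0, 0], [0, 0, 8, 0, 0, 0], [0, 2, 11, 0, 0, -0.05], [-0.1, 6, 11, 0, 0, -0.2], [-0.1, 10, 11, 0, 0, -0.36], [-0.1, 15, 11, 0, 0, -0.52], [-0.1, 20, 11, 0, 0, -0.68], [-0.1, 24, 11, 0, 0, -0.82], [-0.1, 27, 11, 0, 0, -0.92], [-0.1, 28.2, 11, 0, 0, -0.92], [-0.1, 28.2, 11, 0, 0, -0.92], [-0.1, 28.2, 8, 0, 0, -0.92], [-0.1, 28.2, 5, 0, 0, -0.92], [-0.1, 28.2, 2.5, 0, 0, -0.92], [-0.1, 28.2, 1.2, 0, 0, -0.92], [-0.1, 28.2, 0.6, 0, 0, -0.92], [-0.1, 28.2, 0.35, 0, 0, -0.92], [-0.1, 28.2, 0.35, 0, 0, -0.92], [-0.1, 28.2, 0.35, 0, 0, -0.92]]]}}

```text
time_s: 12.7
tcp_pos: [0.5648, 0.2816, 0.0258]
ee_rot: [[-1.0, 0.001, -0.024], [0.024, 0.001, -1.0], [-0.001, -1.0, -0.001]]
wrist_force: [0.0, -0.9, -0.5]
gripper_width: 0.414
```

>>> {"op": "carry_out", "data": {"steps": [[[0, 0, 0, 0, 0, 0], [0, 0, 0, 0, 0, 0], [0, 0, 0, 0, 0, 0], [0, 0, 0, 0, 0, 0], [0, 0, 0, 0, 0, 0], [0, 0, 1, 0, 0, 0], [0, 0, 3, 0, 0, 0], [0, 0, 6, 0, 0, 0], [0, 0, 9, 0, 0, 0], [0, 0, 9, 0, 0, 0], [0, 0, 9, 0, 0, 0]]], "fingers": 90}}

```text
time_s: 14.08
tcp_pos: [0.5641, 0.281, 0.1149]
ee_rot: [[-1.0, -0.001, -0.024], [0.024, 0.0, -1.0], [0.001, -1.0, -0.0]]
wrist_force: [-0.4, -1.0, -0.7]
gripper_width: 0.646
```

>>> {"op": "carry_out", "data": {"steps": [[[-3, -3.5, 0, 0, 0, 0], [-6.5, -7.6, 0, 0, 0, 0], [-10, -11.8, 0, 0, 0, 0], [-12.5, -14.7, 0, 0, 0, 0], [-13.4, -15.75, 0, 0, 0, 0], [-13.4, -15.75, -3, 0, 0, 0], [-13.4, -15.75, -6, 0, 0, 0], [-13.4, -15.75, -8.5, 0, 0, 0], [-13.4, -15.75, -9.8, 0, 0, 0], [-13.4, -15.75, -9.8, 0, 0, 0], [-13.4, -15.75, -9.8, 0, 0, 0]]], "fingers": 0}}

```text
time_s: 15.45
tcp_pos: [0.431, 0.1242, 0.0175]
ee_rot: [[-1.0, 0.001, -0.024], [0.024, 0.001, -1.0], [-0.001, -1.0, -0.001]]
wrist_force: [-0.2, -0.2, 0.2]
gripper_width: 1.003
```

>>> {"op": "carry_out", "data": {"steps": [[[0, 0, 0, 0, 0, 0], [0, 0, 0, 0, 0, 0], [0, 0, 0, 0, 0, 0], [0, 0, 0, 0, 0, 0], [0, 0, 0, 0, 0, 0], [0, 0, 0, 0, 0, 0], [0, 0, 0, 0, 0, 0], [0, 0, 0, 0, 0, 0]]], "fingers": 255}}

```text
time_s: 16.45
tcp_pos: [0.4305, 0.1237, 0.017]
ee_rot: [[-1.0, -0.0, -0.024], [0.024, -0.0, -1.0], [0.0, -1.0, 0.0]]
wrist_force: [-0.1, -1.0, 0.1]
gripper_width: 0.358
```

>>> {"op": "carry_out", "data": {"steps": [[[0, 0, 1.5, 0, 0, 0], [0, 0, 5, 0, 0, 0], [0, 0, 9, 0, 0, 0], [1, -2.4, 12, 0, 0, 0.02], [3, -7.3, 12, 0, 0, 0.05], [5, -12.2, 12, 0, 0, 0.08], [7, -17.1, 12, 0, 0, 0.11], [9, -22, 12, 0, 0, 0.13], [11, -26.9, 12, 0, 0, 0.13], [13, -31.7, 12, 0, 0, 0.13], [14.5, -35.4, 12, 0, 0, 0.13], [14.95, -36.5, 12, 0, 0, 0.13], [14.95, -36.5, 12, 0, 0, 0.13], [14.95, -36.5, 8, 0, 0, 0.13], [14.95, -36.5, 4, 0, 0, 0.13], [14.95, -36.5, 2, 0, 0, 0.13], [14.95, -36.5, 0.8, 0, 0, 0.13], [14.95, -36.5, 0.35, 0, 0, 0.13], [14.95, -36.5, 0.35, 0, 0, 0.13], [14.95, -36.5, 0.35, 0, 0, 0.13]]]}}

```text
time_s: 18.95
tcp_pos: [0.5806, -0.2413, 0.0216]
ee_rot: [[-0.994, 0.002, 0.106], [-0.106, -0.0, -0.994], [-0.002, -1.0, 0.001]]
wrist_force: [-0.3, 0.2, 0.3]
gripper_width: 0.359
```

>>> {"op": "carry_out", "data": {"steps": [[[0, 0, 0, 0, 0, 0], [0, 0, 0, 0, 0, 0], [0, 0, 0, 0, 0, 0], [0, 0, 0, 0, 0, 0], [0, 0, 0, 0, 0, 0], [0, 0, 1, 0, 0, 0], [0, 0, 3, 0, 0, 0], [0, 0, 6, 0, 0, 0], [0, 0, 10, 0, 0, 0], [0, 0, 12, 0, 0, 0], [0, 0, 12, 0, 0, 0]]], "fingers": 100}}

```text
time_s: 20.32
tcp_pos: [0.5812, -0.2415, 0.1432]
ee_rot: [[-0.994, 0.005, 0.106], [-0.106, -0.001, -0.994], [-0.005, -1.0, 0.002]]
wrist_force: [-0.8, 0.2, -0.9]
gripper_width: 0.607
```

>>> {"op": "carry_out", "data": {"steps": [[[-3, 2.6, 0, 0, 0, 0.08], [-7, 6, 0, 0, 0, 0.2], [-11, 9.5, 0, 0, 0, 0.3], [-15, 12.9, 0, 0, 0, 0.38], [-16.75, 14.45, 0, 0, 0, 0.387], [-16.75, 14.45, -2, 0, 0, 0.387], [-16.75, 14.45, -5, 0, 0, 0.387], [-16.75, 14.45, -8, 0, 0, 0.387], [-16.75, 14.45, -11, 0, 0, 0.387], [-16.75, 14.45, -12.35, 0, 0, 0.387], [-16.75, 14.45, -12.35, 0, 0, 0.387], [-16.75, 14.45, -12.35, 0, 0, 0.387]]], "fingers": 0}}

```text
time_s: 21.82
tcp_pos: [0.4119, -0.0968, 0.0165]
ee_rot: [[-0.881, -0.001, 0.473], [-0.473, -0.0, -0.881], [0.001, -1.0, -0.001]]
wrist_force: [-0.3, 0.4, 0.7]
gripper_width: 0.997
```

>>> {"op": "carry_out", "data": {"steps": [[[0, 0, 0, 0, 0, 0], [0, 0, 0, 0, 0, 0], [0, 0, 0, 0, 0, 0], [0, 0, 0, 0, 0, 0], [0, 0, 0, 0, 0, 0], [0, 0, 0, 0, 0, 0], [0, 0, 0, 0, 0, 0], [0, 0, 0, 0, 0, 0]]], "fingers": 255}}

```text
time_s: 22.82
tcp_pos: [0.4125, -0.0968, 0.0171]
ee_rot: [[-0.881, -0.0, 0.473], [-0.473, -0.0, -0.881], [0.0, -1.0, -0.0]]
wrist_force: [-0.7, 0.4, 0.3]
gripper_width: 0.34
```

>>> {"op": "carry_out", "data": {"steps": [[[0, 0, 1.5, 0, 0, 0], [0, 0, 5, 0, 0, 0], [0, 0, 9, 0, 0, 0], [1, -1.3, 12, 0, 0, -0.02], [4, -5, 12, 0, 0, -0.1], [7, -8.7, 12, 0, 0, -0.18], [10, -12.4, 12, 0, 0, -0.26], [13, -16.1, 12, 0, 0, -0.34], [16, -19.8, 12, 0, 0, -0.384], [17.55, -21.75, 12, 0, 0, -0.384], [17.55, -21.75, 12, 0, 0, -0.384], [17.55, -21.75, 8, 0, 0, -0.384], [17.55, -21.75, 4.5, 0, 0, -0.384], [17.55, -21.75, 2, 0, 0, -0.384], [17.55, -21.75, 0.8, 0, 0, -0.384], [17.55, -21.75, 0.35, 0, 0, -0.384], [17.55, -21.75, 0.35, 0, 0, -0.384], [17.55, -21.75, 0.35, 0, 0, -0.384]]]}}

```text
time_s: 25.08
tcp_pos: [0.5887, -0.3144, 0.0218]
ee_rot: [[-0.994, 0.002, 0.109], [-0.109, -0.001, -0.994], [-0.002, -1.0, 0.001]]
wrist_force: [0.4, -0.8, 0.5]
gripper_width: 0.338
```

>>> {"op": "carry_out", "data": {"steps": [[[0, 0, 0, 0, 0, 0], [0, 0, 0, 0, 0, 0], [0, 0, 0, 0, 0, 0], [0, 0, 0, 0, 0, 0], [0, 0, 0, 0, 0, 0], [0, 0, 1, 0, 0, 0], [0, 0, 3, 0, 0, 0], [0, 0, 6, 0, 0, 0], [0, 0, 10, 0, 0, 0], [0, 0, 12, 0, 0, 0], [0, 0, 12, 0, 0, 0]]], "fingers": 105}}

```text
time_s: 26.45
tcp_pos: [0.5892, -0.3146, 0.1434]
ee_rot: [[-0.994, 0.005, 0.109], [-0.109, -0.002, -0.994], [-0.005, -1.0, 0.002]]
wrist_force: [0.7, -1.2, 0.4]
gripper_width: 0.589
```

>>> {"op": "carry_out", "data": {"steps": [[[-4, 0.55, 0, 0, 0, -0.04], [-9, 1.25, 0, 0, 0, -0.08], [-14, 1.95, 0, 0, 0, -0.12], [-19, 2.65, 0, 0, 0, -0.14], [-22.4, 3.15, 0, 0, 0, -0.14], [-22.4, 3.15, 0, 0, 0, -0.14], [-22.4, 3.15, -3, 0, 0, -0.14], [-22.4, 3.15, -6, 0, 0, -0.14], [-22.4, 3.15, -9, 0, 0, -0.14], [-22.4, 3.15, -10.15, 0, 0, -0.14], [-22.4, 3.15, -10.15, 0, 0, -0.14], [-22.4, 3.15, -10.15, 0, 0, -0.14]]], "fingers": 0}}

```text
time_s: 27.95
tcp_pos: [0.3649, -0.2831, 0.0398]
ee_rot: [[-1.0, 0.002, -0.031], [0.031, -0.001, -1.0], [-0.002, -1.0, 0.001]]
wrist_force: [0.2, -1.0, 0.3]
gripper_width: 1.002
```

>>> {"op": "carry_out", "data": {"steps": [[[0, 0, 0, 0, 0, 0], [0, 0, 0, 0, 0, 0], [0, 0, 0, 0, 0, 0], [0, 0, 0, 0, 0, 0], [0, 0, 0, 0, 0, 0], [0, 0, 0, 0, 0, 0], [0, 0, 0, 0, 0, 0], [0, 0, 0, 0, 0, 0]]], "fingers": 255}}

```text
time_s: 28.95
tcp_pos: [0.364, -0.2827, 0.039]
ee_rot: [[-1.0, -0.0, -0.031], [0.031, 0.0, -1.0], [0.0, -1.0, -0.0]]
wrist_force: [0.0, -0.6, 0.3]
gripper_width: 0.315
```

>>> {"op": "carry_out", "data": {"steps": [[[0, 0, 1.5, 0, 0, 0], [0, 0, 5, 0, 0, 0], [0, 0, 10, 0, 0, 0], [1, 1.1, 14, 0, 0, 0], [4.2, 4.5, 14, 0, 0, 0], [7.5, 8, 14, 0, 0, 0], [11, 11.8, 14, 0, 0, 0], [14.5, 15.5, 14, 0, 0, 0], [18, 19.3, 14, 0, 0, 0], [21.5, 23, 14, 0, 0, 0], [25, 26.8, 14, 0, 0, 0], [28.5, 30.5, 14, 0, 0, 0], [30.55, 32.7, 14, 0, 0, 0], [30.55, 32.7, 14, 0, 0, 0], [30.55, 32.7, 10, 0, 0, 0], [30.55, 32.7, 6, 0, 0, 0], [30.55, 32.7, 4, 0, 0, 0], [30.55, 32.7, 4, 0, 0, 0], [30.55, 32.7, 4, 0, 0, 0]]]}}

```text
time_s: 31.32
tcp_pos: [0.67, 0.0439, 0.0804]
ee_rot: [[-1.0, 0.002, -0.031], [0.031, 0.0, -1.0], [-0.002, -1.0, -0.0]]
wrist_force: [0.1, 0.2, 1.1]
gripper_width: 0.316
```

```bash
python3 snap.py 2; python3 - <<'E'
from h import *
c=load("scene2"); crop(c,150,160,150,120,5,"pics/l.png")
E
```

```text
(no output)
```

View pics/l.png

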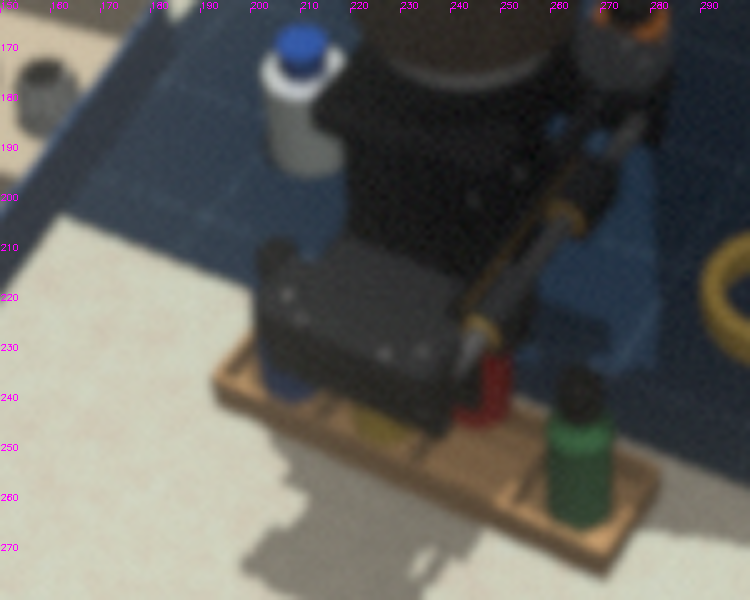

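View pics/top2.png

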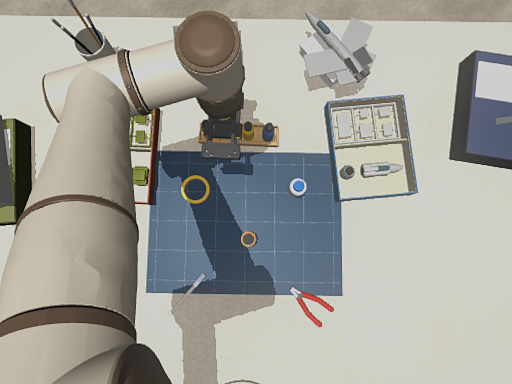

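```bash
python3 - <<'E'
from h import *
c=load("scene2"); 
p=proj(c,[[.6695,.0446,.042],[.6695,.0446,.004],[.6825,.05,.042],[.684,.0446,.042]]);print((p-[150,160]+.5)*5)
crop(c,225,215,60,50,12,"pics/n.png")
print((p-[225,215]+.5)*12)
E
```

```text
[[486.04791263 406.60141145]
 [488.301946   463.6529397 ]
 [482.73151433 433.78712329]
 [469.22595809 431.63781359]]
[[266.51499032 315.84338748]
 [271.92467039 452.76705528]
 [258.5556344  381.08909589]
 [226.14229942 375.93075261]]
```

View pics/n.png

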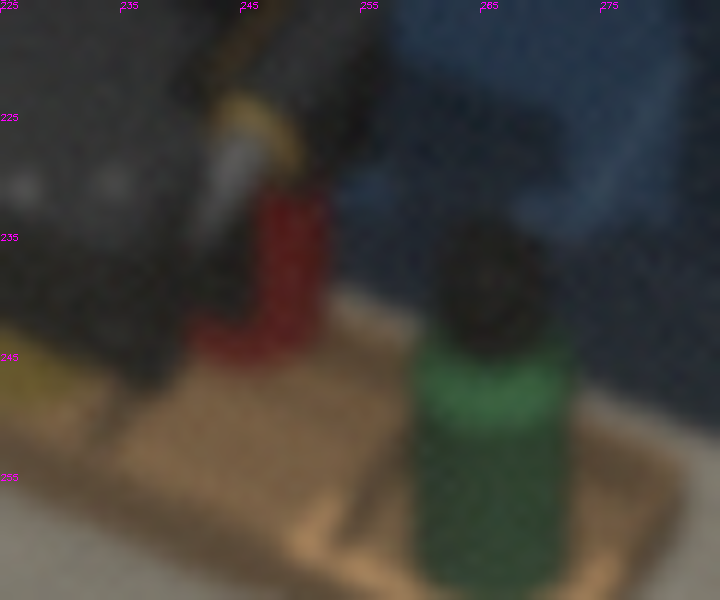

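>>> {"op": "carry_out", "data": {"steps": [[[0, 0, -1, 0, 0, 0], [0, 0, -2, 0, 0, 0], [0, 0, -2.8, 0, 0, 0], [0, 0, -3.3, 0, 0, 0], [0, 0, -3.55, 0, 0, 0], [0, 0, -3.55, 0, 0, 0], [0, 0, -3.55, 0, 0, 0], [0, 0, -3.55, 0, 0, 0]]]}}

```text
time_s: 32.42
tcp_pos: [0.6696, 0.0443, 0.0438]
ee_rot: [[-1.0, 0.0, -0.031], [0.031, 0.0, -1.0], [-0.0, -1.0, -0.0]]
wrist_force: [-0.1, -0.7, -0.3]
gripper_width: 0.314
```

>>> {"op": "carry_out", "data": {"steps": [[[0, 0, 0, 0, 0, 0], [0, 0, 0, 0, 0, 0], [0, 0, 0, 0, 0, 0], [0, 0, 0, 0, 0, 0], [0, 0, 0, 0, 0, 0], [0, 0, 0, 0, 0, 0], [0, 0, 2, 0, 0, 0], [0, 0, 5, 0, 0, 0], [0, 0, 9, 0, 0, 0], [0, 0, 13, 0, 0, 0], [0, 0, 16, 0, 0, 0], [0, 0, 16, 0, 0, 0]]], "fingers": 60}}

```text
time_s: 33.92
tcp_pos: [0.671, 0.0445, 0.2071]
ee_rot: [[-1.0, 0.007, -0.031], [0.031, 0.001, -1.0], [-0.007, -1.0, -0.002]]
wrist_force: [-0.1, -0.1, -0.1]
gripper_width: 0.765
```

Back the arm out of view, then check.

>>> {"op": "carry_out", "data": {"steps": [[[-4, 0, 3, 0, 0, 0], [-8, 0, 5, 0, 0, 0], [-12, -3, 5, 0, 0, 0], [-16, -7, 5, 0, 0, 0], [-20, -11, 5, 0, 0, 0], [-22, -16, 5, 0, 0, 0], [-24, -21, 5, 0, 0, 0], [-26, -26, 5, 0, 0, 0], [-29, -31, 5, 0, 0, 0], [-33, -36, 5, 0, 0, 0], [-37, -40, 5, 0, 0, 0], [-40, -44, 5, 0, 0, 0], [-40, -48, 5, 0, 0, 0], [-40, -52, 5, 0, 0, 0], [-40, -56, 5, 0, 0, 0], [-40, -56, 5, 0, 0, 0], [-40, -56, 5, 0, 0, 0]]]}}

```text
time_s: 36.05
tcp_pos: [0.2691, -0.515, 0.2523]
ee_rot: [[-1.0, -0.001, -0.031], [0.031, 0.002, -1.0], [0.001, -1.0, -0.002]]
wrist_force: [0.1, -0.2, -0.0]
gripper_width: 0.765
```

```bash
python3 snap.py 3
```

```text
(no output)
```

View pics/top3.png

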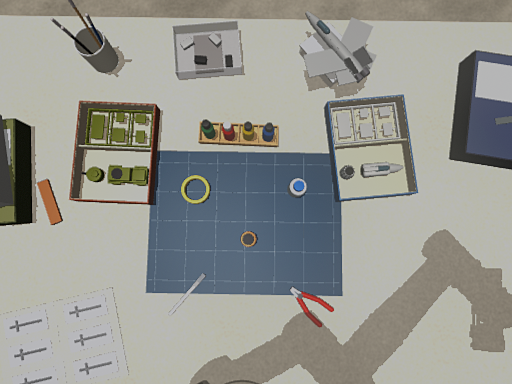

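View pics/scene3.png

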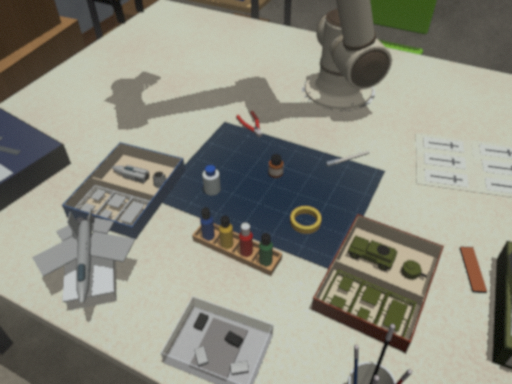

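```bash
python3 - <<'E'
from h import *
c=load("top3"); crop(c,195,110,90,45,8,"pics/o.png"); crop(c,65,145,100,65,7,"pics/p.png"); crop(c,325,140,95,65,7,"pics/q.png")
print((proj(c,[[.6695,.0446,.088],[.6695,.0446,.004]])-[195,110]+.5)*8)
E
```

```text
[[257.35946153 117.0374791 ]
 [276.57474299 202.63620593]]
```

View pics/o.png

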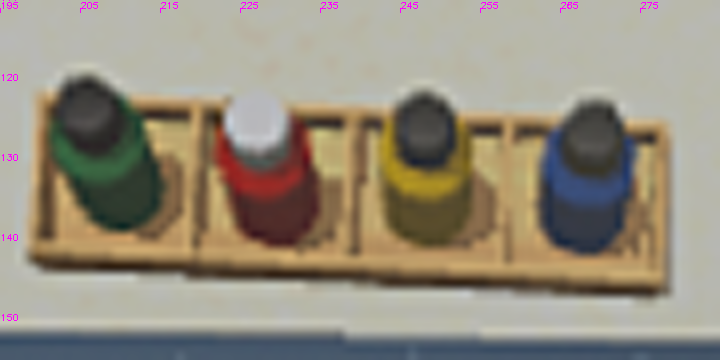

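View pics/p.png

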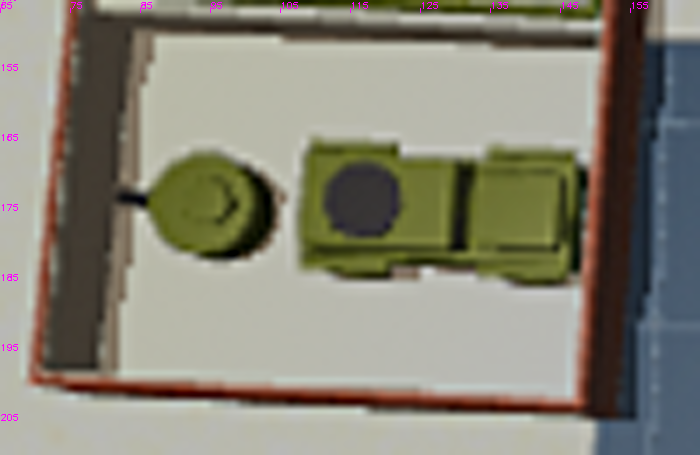

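View pics/q.png

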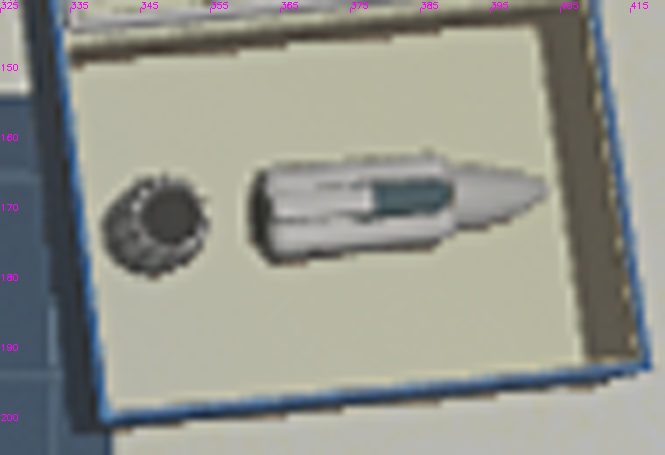

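```bash
python3 -c "
from station import ticket,sense
print(ticket.finish_job(),sense()['time_s'])"
```

```text
the job is handed in; nothing more can be done
the job is handed in; nothing more can be done
```

All five parts are in place, and I handed the job in at about 36 s of the 120 s allowed. The station gives no verdict, so the result below rests on my own checks.

- **Grey parts:** the nose section and exhaust nozzle are in the empty compartment of the grey-runner box.
- **Olive parts:** the hull and turret are in the empty compartment of the olive-runner box.
- **Paint bottle:** it stands in the free cell of the tray. The last top view shows its cap within about 2 mm of where it should be, against a 14 mm tolerance.

**Last checks:** the final top and scene pictures show every part upright, apart from its neighbours and clear of the walls. The cement jar and thinner bottle are still standing where they were. The arm was parked well away from everything. Each part was released with the tool about 0.5 to 1 mm above the height where the part would touch the floor.

**Disagreements:** just before lowering, the scene camera put the bottle about 2 mm off the predicted position, within the calibration error, so I did not correct it. My automatic colour mask for the nose and one of two for the nozzle picked up background, so I measured those two parts by hand-read pixels instead. The grips then closed at the expected widths. I did not measure the final resting heights directly; I inferred them from tool height and the pictures.

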